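Clamp the reglued seam of a bentwood box

TASK

Set the loose cedar lid on the round bentwood box standing in the bar clamp, so that it sits level and fully home and keeps the box round. Then draw the jaw in by pumping the clamp's trigger against its handle (never by pushing the bar or the jaw itself) until the box is held between both pads. Finish still squeezing the trigger, so that a firm but gentle pressure stays on the reglued seam without crushing the box, and leave the canister, whisks and sweets dish as they stand.

Things in the scene. Friction and masses are not known exactly. Their poses are not given: they have to be found in the camera images.
- box_rim (a point): centre of the mouth of the round bentwood cedar box, level with its top edge, z along the box's axis. The box is loose, about 0.25 kg, 94 mm across, 60 mm high, walls 4 mm (mouth 86 mm wide); it stands on the clamp's board, so its rim is 72 mm above the cabinet top. A stitched seam faces the sliding jaw
- box: the same box; origin at the centre of its underside
- lid_knob (a point): middle of the cylindrical knob of the round cedar lid, 11 mm below the knob's top; the knob is 24 mm across and 22 mm high and stands on top of the lid's centre
- lid: round cedar lid, loose, about 80 g, lying plug down left or right of the clamp; origin at the centre of its underside, z along its axis. From below: plug 80 mm across, 6 mm deep, that drops into the box's mouth; disc 96 mm across, 5 mm thick (6 to 11 mm above the origin) that rests on the rim; knob (11 to 33 mm)
- lid_seat (a point): the point on the lid's axis in the plane of the disc's underside, 6 mm above the lid's origin; it meets box_rim when the lid is home
- clamp: one-hand bar clamp lying on its side, screwed to a board 12 mm thick; fixed. Origin at the board's foot, under the bar. x: the way the jaws reach (to the box); -x: the way handle and trigger stick out; y: along the bar, from sliding jaw to head and tail. Mid-plane 42 mm up. Head: x -22 to 22, y -21 to 45 mm, 75 mm high. Nothing lies under handle and trigger
- handle_grip (a point): centre of the fixed handle, opposite the trigger's thick end (clamp frame x -78, y -3, z 42 mm); axes as the clamp's. Handle: x -108 to -38, y -12 to 6, z 26 to 58 mm (18 mm thick along y). It does not give: only the trigger moves, so fingers that close evenly are best centred between the handle's far face and the squeezed trigger's (clamp frame y 5 mm)
- trigger_grip (a point): axis of the upright round thick end of the trigger (14 mm across, 34 mm tall, centred 42 mm up), on the +y side of the handle: at rest at clamp frame x -75, y 31 mm, fully squeezed x -78, y 15 mm. Handle and thick end measure 50 mm over their outsides at rest, 34 mm fully squeezed
- trigger: the trigger lever, turning about an upright pin in the head (clamp frame x -30, y 15 mm). With the box held, 15 N on the thick end give about 8 to 18 N at the jaw, 20 N about 14 to 30 N, and over 38 N can crush the box (60 N). The trigger stalls part-way when both pads bear on the box; if it reaches its stop, let it return fully and pump again
- trigger_pin (a joint): trigger angle, rad: 0 at rest, 0.33 fully squeezed, against a stop; the thick end is 48 mm from the pin. A spring returns it with 2 to 4 N at the thick end. Each full squeeze from full rest draws the jaw about 8 mm (one tooth); the first one may draw only 2 mm while the pawl finds its tooth, and from a half-returned trigger nothing is drawn until the pawl meets it again
- jaw_slide (a joint): how far bar and sliding jaw are drawn towards the head, m: at 0 the pads are 132 mm apart, at 0.038 94 mm (the box's width). Starts at 0 to 0.018. The bar stays put between squeezes (5 N of drag), but the brake is worn: more pressure than that lasts only while the trigger is kept squeezed
- bar: the toothed flat steel bar (18 by 7 mm, 250 mm long) with the sliding far jaw; it moves along the clamp's y
- jaw_face (a point): centre of the sliding jaw's rubber pad face (40 mm wide, 30 mm tall), clamp frame x 66, z 42 mm; the pad yields about 1 mm for each 8 N, up to 4 mm
- head_jaw: the fixed jaw on the clamp's head (axes as the clamp's)
- head_face (a point): centre of the fixed jaw's pad face (40 by 30 mm), clamp frame x 66, y -26, z 42 mm
- canister: pewter canister with screw lid, 80 mm across, 112 mm high, loose; origin under its foot; bystander
- whisk_a: bamboo whisk standing head-up, 113 mm high, head 57 mm across, loose; origin under its foot; bystander
- whisk_b: second bamboo whisk, the same; bystander
- sweets_dish: speckled stoneware dish, 116 mm across, 22 mm high, loose; origin under its foot; bystander, on the other side of the clamp from the lid
There are look-alikes about, which are no part of the job. What is shaped like the lid but pink or purple is not meant.

How it is judged:
By the outcome, as a careful person would: the job done as asked, in the order asked, and still so for the second after the job is handed in, while the arm keeps its last pose, push and grip.
It also fails if it takes over 54 s, if anything falls off the work surface, if the arm or the gripper's body presses on something with over 40 N, if the wrist force passes 120 N, or if a joint passes its speed limit or range.

ROBOT

A 6-joint arm with a two-finger parallel gripper is mounted at the origin on the work surface. World frame = base frame: x ahead of the robot, y to its left, z up, the work surface at z = 0. Lengths are in m, angles in rad, forces in N, time in s.
With the tool pointing down it reaches from about 0.35 to 1 m from the base axis. Payload 7.1 kg.
Tool frame: the origin (TCP) lies midway between the tips of the shut fingers; the grasp point (between the pads) lies 19 mm behind it; z points along the fingers, y is the direction in which the jaws open and shut (so a half turn about z gives the same grasp; the last joint's range is limited). The gripper opens to 85 mm and grips with 20 to 120 N. Pads are 22 mm wide; open, the fingers measure 114 mm over their backs; the gripper's body (76 mm by 85 mm) begins 54 mm behind the grasp point. The pads swing forward as they close: fully open they stand 13 mm farther back than shut.
Start: joints at [1.09, 0.423, 1.63, -0, 1.089, -0.019], TCP at [0.278, 0.56, 0.231] pointing down, gripper open.
Joint ranges: [-3, 3], [-0.9, 2.11], [0.09, 2.58], [-1.31, 4.45], [0.11, 2.69], [-2.54, 2.54]. Speed limits (rad/s): [2.39, 2.39, 3.01, 3.14, 3.14, 3.14].

INTERFACE

Orientations are given as a unit quaternion [x, y, z, w].
In Python, from cell import bot gives the robot as it stands.
- The arm moves only by the tool play_rows, never from a script. Its argument "increments" is a list that holds one entry, the list of rows, each a list of 5 numbers: the opening, from -1 (shut) to 1 (fully open), then the shift along the tool's x, y, z in mm, then the turn about the tool's z in rad. In form: [[[grip, x, y, z, twist], ...]]. A call has 1 to 5 rows; each row shifts and turns the pose as measured when the row begins, along the tool's axes as they then stand; what a row does not reach is not made up. A row lasts 1/12 s, in which the tool goes at most 41.7 mm and 7.16 degrees, less where a joint would pass 70% of its speed; a pose out of reach is approached as far as the arm can. A call is refused whole if a number of a shift passes 41.7 or a number of a turn 0.125, either way. A call with a gripper value outside its range is refused whole. The fingers move at their own pace and stop on an object; "squeeze" is the grip in N (left out, the last holds). Time passes only in rows, so rows that do not move let the fingers close. It gives the time, the measured TCP pose, the force and the opening at its end, in the units of the state.
- bot.get_state(): the state, without advancing time (a new reading comes with each control period).
- bot.grab_frame(name): name is "scene" or "top" or "wrist"; returns (picture, depth): 480x640x3 uint8, red, green, blue; 480x640 float32, m along the optical axis (not along the pixel's ray), 0 where there is no reading.
- bot.get_calibration(name): a dict with "K" (3x3 intrinsics, pixels), "extrinsics" (4x4, takes a point from world to camera coordinates). Camera axes: x right, y up, looking along -z (the intrinsics and any distortion apply to the point x, -y, -z); pixel columns grow to the right and rows downward; lengths in m; the calibration is good to about 2 mm. A picture is of the moment at which its call begins: read the wrist's pose just before it. get_calibration takes no time and is no camera call; for the wrist camera it gives the pose at the moment of the call.
- bot.sign_off(): hands the job in, once; it reports no verdict.
Trained networks look in the newest picture that a camera, given by its name, has taken for a name from the list of things; names that differ only in an ending like _2 or _b are one class to them, and where a whole thing is asked for, a point or a joint stands for the part that bears it (a point fixed in the world has none). Each returns a list of dicts, best first, with "score" (0 to 1); they miss things now and then, are a little off and sometimes report something else, mostly with a low value. They report only what shows in the picture. A call takes as long as a camera call. They do not tell look-alikes from the thing itself.
- bot.look_for(label, camera): "centre" ([row, column] in pixels, amid what is visible of it).
The state is a dict: "t": time; "q": joint angles; "qvel": joint speeds; "effort": joint torques, N m; "tcp_pos": TCP position; "tool_rot": TCP orientation; "force": force on the tool from outside, world axes, zero at the start; "ft_torque": the same for the moment, N m; "opening": opening from 0.0 (shut) to 1.0 (fully open).
Only numpy, scipy, OpenCV 4.12 (cv2) and the standard library are available. Lean on these libraries where they do the work, as an engineer would, in place of code of your own. Each camera call takes 0.05 s, during which the arm holds its last target. There are 200 camera calls.

## Working session

There is one attempt and no reset: what is moved stays moved. The work goes in short steps, Python scripts to look and compute and a tool call to move; the robot and the scene stay as the last step left them, time stands still between calls to the robot, and variables do not carry over. Pictures are saved under pics/ and viewed, about 8 in all and at most 12, crops included, and the job is handed in when it is done.

Besides the shell and the picture viewer there is one more tool, called after "Emit:" by a JSON object that holds its "api" and its "payload", one argument or row to a line. play_rows: Moves the arm, as the interface text tells. Its arguments: {"type":"object","properties":{"increments":{"type":"array","items":{"type":"array","items":{"type":"array","items":{"type":"number"}}}},"squeeze":{"type":"number"}},"required":["increments"]}

```bash
mkdir -p pics; ls; cat > h.py <<'E'
import numpy as np, cv2
from cell import bot
def grab(n):
    im,d=bot.grab_frame(n); c=bot.get_calibration(n); return im,d,np.array(c["K"]),np.array(c["extrinsics"])
def cloud(d,K,E):
    v,u=np.mgrid[0:d.shape[0],0:d.shape[1]]
    p=np.stack([(u-K[0,2])/K[0,0]*d,-(v-K[1,2])/K[1,1]*d,-d],-1)
    return (p-E[:3,3])@E[:3,:3]
def pix(P,K,E):
    c=E[:3,:3]@np.array(P)+E[:3,3]; return K[1,2]-K[1,1]*c[1]/-c[2], K[0,2]+K[0,0]*c[0]/-c[2]
def save(n,im): cv2.imwrite("pics/"+n+".png",im[...,::-1])
E
python3 - <<'E'
from h import *
for n in ["top","scene"]:
    im,d,K,E=grab(n); save(n+"0",im); np.savez(n+"0",im=im,d=d,K=K,E=E); P=cloud(d,K,E)
    print(n,bot.get_calibration(n).keys(),"cam",-E[:3,:3].T@E[:3,3])
    for l in ["lid_knob","lid","box_rim","clamp","handle_grip","trigger_grip","jaw_face","head_face","canister","whisk_a","sweets_dish"]:
        for r in bot.look_for(l,n)[:4]:
            a,b=map(int,r["centre"]); print(l,round(r["score"],2),a,b,P[a,b].round(3))
print(bot.get_state())
E
```

```text
pics
top dict_keys(['K', 'extrinsics']) cam [0.50010686 0.01573763 1.13007394]
lid_knob 0.98 177 169 [0.71  0.313 0.033]
lid_knob 0.73 306 117 [0.45  0.409 0.036]
lid_knob 0.71 253 189 [0.556 0.269 0.032]
lid_knob 0.71 278 390 [ 0.51  -0.136  0.016]
lid 0.92 180 166 [0.704 0.319 0.034]
lid 0.87 248 189 [0.566 0.269 0.035]
lid 0.7 234 115 [0.594 0.42  0.031]
lid 0.65 306 121 [0.449 0.403 0.03 ]
box_rim 0.9 241 377 [ 0.584 -0.109  0.017]
clamp 0.97 261 347 [ 0.543 -0.049  0.013]
clamp 0.25 238 341 [ 0.587 -0.034  0.057]
handle_grip 0.97 263 350 [ 0.54  -0.055  0.011]
trigger_grip 0.4 294 302 [0.477 0.041 0.056]
jaw_face 0.39 248 188 [0.566 0.27  0.036]
jaw_face 0.17 264 490 [ 0.54  -0.34   0.008]
head_face 0.7 263 488 [ 0.542 -0.336  0.008]
head_face 0.68 236 342 [ 0.591 -0.036  0.055]
canister 0.64 145 232 [0.756 0.174 0.113]
whisk_a 0.91 194 508 [ 0.667 -0.342  0.114]
whisk_a 0.71 156 454 [ 0.738 -0.243  0.112]
sweets_dish 0.57 264 487 [ 0.54  -0.334  0.009]
scene dict_keys(['K', 'extrinsics']) cam [0.89816497 0.56662714 0.8268611 ]
lid_knob 0.83 382 504 [0.457 0.417 0.021]
lid_knob 
[... 806 characters left out ...]
eets_dish 0.55 235 379 [0.478 0.039 0.048]
{'t': 1.2, 'q': array([ 1.09004096e+00,  4.23110232e-01,  1.62991165e+00, -1.46771938e-06,
        1.08858836e+00, -1.90099140e-02]), 'qvel': array([ 0.00075263, -0.00018262, -0.00084916,  0.00137131, -0.00229512,
        0.00163324]), 'effort': array([-3.13069704e-04, -5.57354987e+01, -2.82137096e+01, -1.72964405e-05,
        7.43837591e-04,  6.82013891e-06]), 'tcp_pos': array([0.27841809, 0.55953809, 0.23130808]), 'tool_rot': array([ 2.28826850e-01,  9.73467140e-01, -8.68375020e-06, -1.54522209e-06]), 'force': array([ 0.29928299, -1.00408228,  0.0791239 ]), 'ft_torque': array([ 0.05203476, -0.01538371,  0.00402837]), 'opening': 0.9974451481145347}
```

View pics/top0.png

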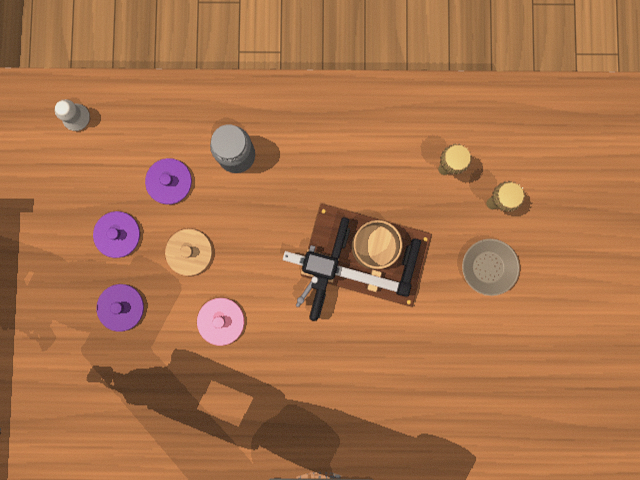

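View pics/scene0.png

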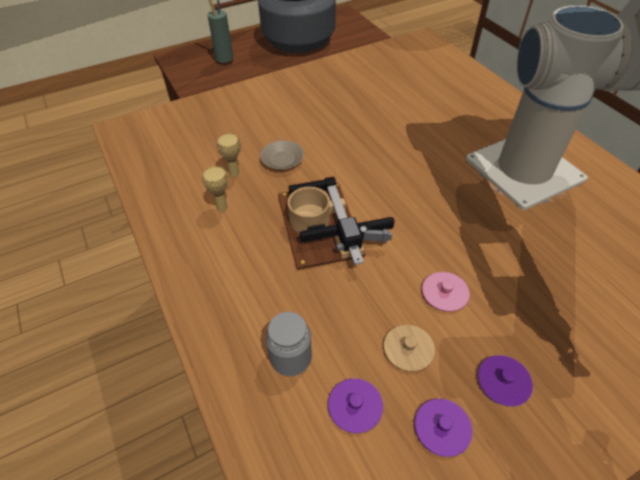

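```bash
python3 - <<'E'
from h import *
def circ(x):
    A=np.c_[2*x,np.ones(len(x))]; s=np.linalg.lstsq(A,(x**2).sum(1),rcond=None)[0]; return s[:2].round(4),round(float(np.sqrt(s[2]+s[0]**2+s[1]**2)),4)
for n in ["top","scene"]:
    f=np.load(n+"0.npz"); im,d,K,E=[f[k] for k in("im","d","K","E")]; P=cloud(d,K,E); z=P[...,2]
    hsv=cv2.cvtColor(im,cv2.COLOR_RGB2HSV)
    near=lambda c,r: np.hypot(P[...,0]-c[0],P[...,1]-c[1])<r
    m=near((.565,.272),.07)
    k=m&(z>.027)&(z<.05); dsk=m&(z>.007)&(z<.018)
    ke,de=P[k],P[dsk]; print(n,"knob",ke.mean(0).round(4),len(ke))
    b=lambda q: (cv2.minEnclosingCircle(q[:,:2].astype(np.float32)))
    print(" disc",b(de),np.median(de[:,2]),"mean",de.mean(0).round(4))
    m=near((.583,-.11),.06)&(z>.064)&(z<.085)&(hsv[...,2]>110)&(hsv[...,1]>60)
    q=P[m]; print(" rim",circ(q[:,:2]),b(q),np.median(q[:,2]),len(q))
    # head top
    m=near((.545,.01),.07)&(z>.068)&(z<.085); q=P[m]
    print(" head",len(q),cv2.minAreaRect(q[:,:2].astype(np.float32)),np.median(q[:,2]))
    # board
    m=near((.54,-.08),.16)&(z>.008)&(z<.016); q=P[m]; print(" board",len(q),cv2.minAreaRect(q[:,:2].astype(np.float32)),np.median(q[:,2]))
    # bar top ~.051
    m=near((.54,-.03),.18)&(z>.045)&(z<.058)&(hsv[...,1]<50)&(hsv[...,2]>150); q=P[m]
    if len(q): vx,vy,x0,y0=cv2.fitLine(q[:,:2].astype(np.float32),cv2.DIST_HUBER,0,.01,.01).ravel();print(" bar",len(q),vx,vy,x0,y0,np.degrees(np.arctan2(vy,vx)),q[:,:2].min(0),q[:,:2].max(0),np.median(q[:,2]))
    # black parts
    m=near((.50,.02),.09)&(z>.05)&(z<.063)&(hsv[...,2]<60)&(P[...,0]<.54); q=P[m]
    print(" handle",len(q),cv2.minAreaRect(q[:,:2].astype(np.float32)),np.median(q[:,2]))
    cr=im[195:335,260:450] if n=="top" else im[160:280,270:410]
    save("crop_"+n,cv2.resize(cr,None,fx=4,fy=4,interpolation=cv2.INTER_CUBIC))
E
```

```text
top knob [0.5607 0.2753 0.034 ] 118
 disc ((0.5598820447921753, 0.27060365676879883), 0.06427179276943207) 0.012176960005960864 mean [0.5604 0.2754 0.0122]
 rim (array([ 0.5752, -0.1033]), 0.0448) ((0.5751388072967529, -0.10380176454782486), 0.047345634549856186) 0.07264497741761672 340
 head 687 ((0.5312256217002869, 0.008206333965063095), (0.06420096755027771, 0.05009615793824196), 71.79178619384766) 0.07399854847556342
 board 3984 ((0.5354670882225037, -0.07945246994495392), (0.2423669844865799, 0.21588708460330963), 71.5931625366211) 0.013004258194950668
 bar 520 0.2517223 0.9677995 0.5096097 -0.08332758 75.42054 [ 0.45542307 -0.14730935] [0.56911517 0.0794916 ] 0.0471704614095126
 handle 413 ((0.48075440526008606, 0.010234620422124863), (0.038336027413606644, 0.10791365057229996), 68.89299774169922) 0.05787877606613525
scene knob [0.5623 0.2761 0.0324] 130
 disc ((0.5615819096565247, 0.2750388979911804), 0.048598457127809525) 0.010850871906690257 mean [0.5632 0.2775 0.0109]
 rim (array([ 0.5769, -0.1033]), 0.0447) ((0.5754635334014893, -0.10283572226762772), 0.04898042976856232) 0.07067640008865572 299
 head 389 ((0.5360255241394043, 0.007884908467531204), (0.06510481983423233, 0.039934445172548294), 73.7457504272461) 0.07322277817647198
 board 1860 ((0.5597783327102661, -0.08684656023979187), (0.23783721029758453, 0.15488120913505554), 74.79108428955078) 0.011969662787768183
 bar 153 0.2626979 0.96487814 0.5280387 -0.013417549 74.76979 [ 0.48839424 -0.14581224] [0.55927779 0.08121327] 0.045951075677113
 handle 244 ((0.4881022274494171, 0.014007274061441422), (0.1094856932759285, 0.042290784418582916), 9.184874534606934) 0.056481700746742025
```

View pics/crop_top.png

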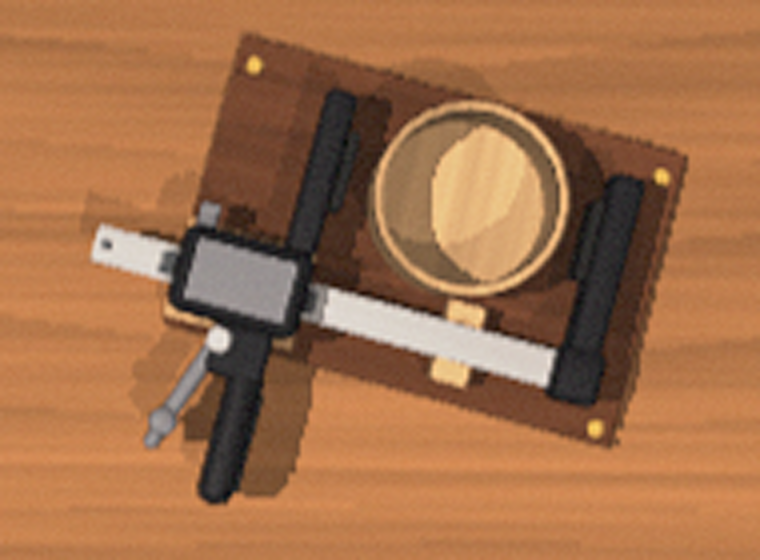

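Top view shows the candidates: cedar lid at (252,189) is tan. The look-alikes are purple at (181,168), (234,117) and (307,121), and pink at (321,221). I choose the tan one. The crop shows the box between the pads, the clamp head at the left, and handle and trigger pointing down-left.

Emit:
{"api": "play_rows", "payload": {
  "increments": [
    [[1, 0, 0, 0, -0.1], [1, 0, 0, 0, -0.1], [1, -34, -20, 4, 0], [1, -34, -20, 4, 0], [1, -34, -20, 4, 0]]
  ]
}}

```text
t: 1.62
tcp_pos: [0.3599, 0.4801, 0.22]
tool_rot: [0.12, 0.993, 0.003, 0.0]
force: [0.7, -0.2, 0.1]
opening: 1.003
```

Emit:
{"api": "play_rows", "payload": {
  "increments": [
    [[1, -34, -20, 4, 0], [1, -34, -20, 4, 0], [1, -34, -20, 4, 0], [1, -34, -20, 4, 0], [1, -34, -20, 4, 0]]
  ]
}}

```text
t: 2.03
tcp_pos: [0.5064, 0.3365, 0.1994]
tool_rot: [0.118, 0.993, 0.003, 0.001]
force: [0.3, 1.3, -0.6]
opening: 1.0
```

```bash
cat >> h.py <<'E'
from scipy.spatial.transform import Rotation as R
def to(T):
    s=bot.get_state(); r=R.from_quat(s["tool_rot"]); ax=r.as_matrix()
    print("to",(ax.T@(np.array(T)-s["tcp_pos"])*1000).round(1),"tcp",s["tcp_pos"].round(4),"yaw_y",np.degrees(np.arctan2(ax[1,1],ax[0,1])).round(2),"zaxis",ax[:,2].round(4),"t",round(s["t"],2),"f",s["force"].round(1),"op",round(s["opening"],3))
def ring(q):
    A=np.c_[2*q,np.ones(len(q))]; s=np.linalg.lstsq(A,(q**2).sum(1),rcond=None)[0]; return s[:2].round(4),round(float(np.sqrt(s[2]+s[0]**2+s[1]**2)),4)
E
python3 - <<'E'
from h import *
im,d,K,E=grab("wrist"); save("w1",im); P=cloud(d,K,E); z=P[...,2]
near=lambda c,r: np.hypot(P[...,0]-c[0],P[...,1]-c[1])<r
m=near((.561,.275),.03)&(z>.026)&(z<.045); print("knob",P[m].mean(0),m.sum(),cv2.minEnclosingCircle(P[m][:,:2].astype(np.float32)))
m=near((.561,.275),.06)&(z>.006)&(z<.018); print("disc",m.sum(),np.median(P[m][:,2]),cv2.minAreaRect(P[m][:,:2].astype(np.float32)))
for l in ["lid_knob","lid"]:
  for r in bot.look_for(l,"wrist")[:3]: a,b=map(int,r["centre"]); print(l,r["score"],a,b,P[a,b])
to([.561,.275,.08])
E
```

```text
knob [0.56180179 0.27200272 0.03214457] 718 ((0.5627228617668152, 0.2716025114059448), 0.011947141028940678)
disc 8899 0.010638468181657746 ((0.563041090965271, 0.271209180355072), (0.0947936400771141, 0.09552453458309174), 76.5053482055664)
lid_knob 0.9 102 397 [0.44601451 0.40505783 0.03263648]
lid_knob 0.74 280 438 [0.59136507 0.41539328 0.01248062]
lid_knob 0.73 283 259 [0.55263398 0.27585539 0.02880843]
lid 0.96 134 121 [0.42094063 0.21396787 0.03132585]
lid 0.88 280 441 [0.58752675 0.41580916 0.02202258]
lid 0.85 412 349 [0.70103175 0.31608626 0.01013345]
to [-66.9 -46.8 118.8] tcp [0.5071 0.3357 0.1991] yaw_y 76.12 zaxis [ 0.002   0.0061 -1.    ] t 2.18 f [-0.9  0.2 -0.7] op 0.999
```

View pics/w1.png

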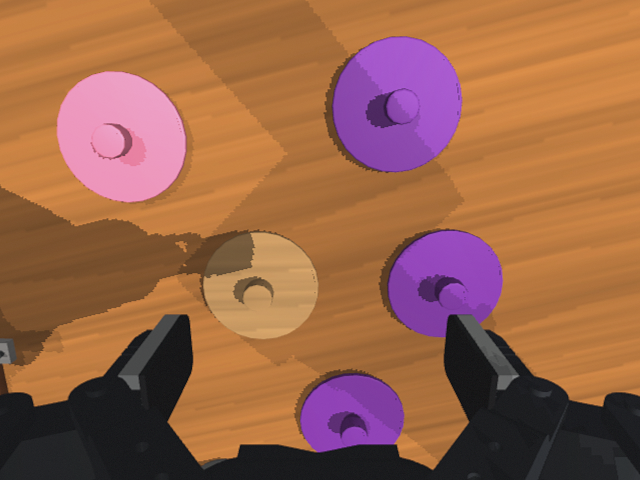

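The wrist view shows the tan lid at (285,260), well clear of the pink one (140,120) and the purple ones. I'll approach above it.

Emit:
{"api": "play_rows", "payload": {
  "increments": [
    [[0.4, -23, -16, 25, 0], [0.4, -23, -16, 28, 0], [0.4, -23, -16, 28, 0], [0.2, 0, 0, 30, 0], [0.2, 0, 0, 25, 0]]
  ]
}}

```text
t: 2.6
tcp_pos: [0.569, 0.279, 0.0669]
tool_rot: [0.119, 0.993, 0.009, 0.007]
force: [-0.5, -0.0, -0.1]
opening: 0.599
```

```bash
python3 - <<'E'
from h import *
im,d,K,E=grab("wrist"); save("w2",im); P=cloud(d,K,E); z=P[...,2]
near=lambda c,r: np.hypot(P[...,0]-c[0],P[...,1]-c[1])<r
m=near((.562,.272),.02)&(z>.026)&(z<.045); print("knob",P[m].mean(0),m.sum(),cv2.minEnclosingCircle(P[m][:,:2].astype(np.float32)))
m=near((.562,.272),.055)&(z>.006)&(z<.018); q=P[m]; print("disc",m.sum(),np.median(q[:,2]),cv2.minEnclosingCircle(q[:,:2].astype(np.float32)))
to([.562,.272,.014])
E
```

```text
knob [0.5548546  0.2758227  0.02833315] 2116 ((0.5554498434066772, 0.275787889957428), 0.01200926024466753)
disc 20396 0.006676844398151196 ((0.5553137063980103, 0.2755732536315918), 0.04775100573897362)
to [ 3.3 -7.5 48.1] tcp [0.5664 0.2779 0.0623] yaw_y 76.36 zaxis [ 0.011   0.0133 -0.9999] t 2.65 f [-1.4 -1.2 -2.4] op 0.6
```

Emit:
{"api": "play_rows", "payload": {
  "increments": [
    [[0.2, 0, 0, 0, 0], [0.2, 0, 0, 0, 0]]
  ]
}}

```text
t: 2.82
tcp_pos: [0.564, 0.279, 0.0607]
tool_rot: [0.118, 0.993, 0.006, 0.002]
force: [0.3, 0.1, 0.1]
opening: 0.602
```

```bash
cat > k.py <<'E'
from h import *
to([.562,.272,.014])
im,d,K,E=grab("wrist"); P=cloud(d,K,E); z=P[...,2]
near=lambda c,r: np.hypot(P[...,0]-c[0],P[...,1]-c[1])<r
m=near((.56,.274),.02)&(z>.024)&(z<.045); c=cv2.minEnclosingCircle(P[m][:,:2].astype(np.float32));print("knob",P[m].mean(0),m.sum(),c)
m=near((.56,.274),.055)&(z>.004)&(z<.018); q=P[m]; print("disc",m.sum(),np.median(q[:,2]),cv2.minEnclosingCircle(q[:,:2].astype(np.float32)))
to([*c[0],.014])
E
python3 k.py
```

```text
to [ 0.5 -7.8 46.6] tcp [0.564  0.279  0.0607] yaw_y 76.45 zaxis [ 0.0063  0.0116 -0.9999] t 2.82 f [0.3 0.1 0.1] op 0.602
knob [0.55714019 0.27765775 0.03300547] 2482 ((0.558460533618927, 0.277243435382843), 0.012140365317463875)
disc 26822 0.011774201642423272 ((0.5587626695632935, 0.27720239758491516), 0.04808677360415459)
to [ 5.5 -4.  47.3] tcp [0.5644 0.2793 0.0614] yaw_y 76.47 zaxis [ 0.0074  0.0121 -0.9999] t 2.87 f [-0.1 -0.1 -1.1] op 0.601
```

Emit:
{"api": "play_rows", "payload": {
  "increments": [
    [[0.2, 4, -3, 13, 0], [0.2, 1, 0, 12, 0], [0.2, 0, 0, 10, 0], [0.2, 0, 0, 7, 0], [0.2, 0, 0, 2, 0]]
  ]
}}

```text
t: 3.28
tcp_pos: [0.5629, 0.2837, 0.0235]
tool_rot: [0.116, 0.993, 0.01, 0.009]
force: [-0.0, 0.0, 0.2]
opening: 0.602
```

```bash
python3 k.py; python3 -c "
from h import *
im,d,K,E=grab('wrist'); save('w3',im)"
```

```text
to [ -1.6 -11.8   9.2] tcp [0.5629 0.2837 0.0235] yaw_y 76.71 zaxis [ 0.0195  0.0182 -0.9996] t 3.28 f [-0.   0.   0.2] op 0.602
knob [0.5561183  0.27468554 0.03284748] 4455 ((0.5585909485816956, 0.27140918374061584), 0.017390189692378044)
disc 34090 0.01101961703899839 ((0.5584361553192139, 0.27643731236457825), 0.04833170399069786)
to [  1.6 -13.1   9.1] tcp [0.5629 0.2837 0.0234] yaw_y 76.71 zaxis [ 0.0193  0.0182 -0.9996] t 3.33 f [-1.4 -0.3 -0.6] op 0.598
```

View pics/w3.png

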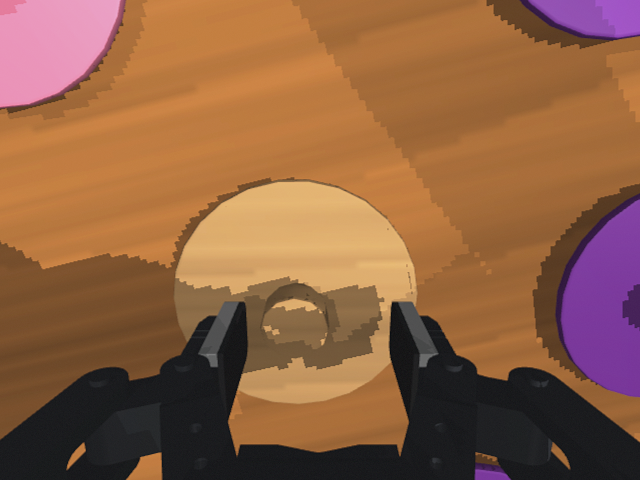

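The view shows the tan lid's knob at (325,295) between the fingers, about 8 mm left of their mid. I'll centre on it and finish the descent.

Emit:
{"api": "play_rows", "payload": {
  "increments": [
    [[0.2, 2, -5, 2, 0], [0.2, 1, -4, 3, 0], [0.2, 0, 0, 3, 0], [0.2, 0, 0, 0, 0]]
  ]
}}

```text
t: 3.72
tcp_pos: [0.5587, 0.275, 0.0161]
tool_rot: [0.116, 0.993, 0.011, 0.009]
force: [0.2, 0.1, 0.0]
opening: 0.597
```

```bash
python3 k.py
```

```text
to [-3.9 -2.2  2.1] tcp [0.5587 0.275  0.0161] yaw_y 76.69 zaxis [ 0.0212  0.019  -0.9996] t 3.72 f [0.2 0.1 0. ] op 0.597
knob [0.55629812 0.27728146 0.03230521] 4120 ((0.5581283569335938, 0.2767484188079834), 0.012399810366332531)
disc 34867 0.011240455410000084 ((0.5586913824081421, 0.2770672142505646), 0.04824712127447128)
to [1.1 1.4 2.3] tcp [0.5588 0.2751 0.0163] yaw_y 76.69 zaxis [ 0.0213  0.019  -0.9996] t 3.77 f [-0.3 -0.2  0.4] op 0.598
```

Emit:
{"api": "play_rows", "payload": {
  "increments": [
    [[0.2, 1, 1.5, 2, 0], [-1, 0, 0, 0, 0], [-1, 0, 0, 0, 0], [-1, 0, 0, 0, 0], [-1, 0, 0, 0, 0]]
  ],
  "squeeze": 30
}}

```text
t: 4.18
tcp_pos: [0.5586, 0.277, 0.0146]
tool_rot: [0.116, 0.993, 0.011, 0.01]
force: [0.1, -0.4, -1.0]
opening: 0.264
```

Emit:
{"api": "play_rows", "payload": {
  "increments": [
    [[-1, 0, 0, 0, 0], [-1, 0, 0, -3, 0]]
  ]
}}

```text
t: 4.35
tcp_pos: [0.5582, 0.2768, 0.0172]
tool_rot: [0.116, 0.993, 0.011, 0.009]
force: [0.6, 0.1, -1.7]
opening: 0.267
```

Emit:
{"api": "play_rows", "payload": {
  "increments": [
    [[-1, 0, 0, -20, 0], [-1, 0, 0, -35, 0], [-1, 0, 0, -35, 0], [-1, 0, 0, -35, 0], [-1, 0, 0, -30, 0]]
  ]
}}

```text
t: 4.77
tcp_pos: [0.5498, 0.2717, 0.1698]
tool_rot: [0.116, 0.993, 0.006, 0.002]
force: [1.1, 0.8, -0.6]
opening: 0.266
```

Emit:
{"api": "play_rows", "payload": {
  "increments": [
    [[-1, -8, -30, 0, 0], [-1, -10, -34, 0, 0], [-1, -10, -34, 0, 0], [-1, -10, -34, 0, 0], [-1, -10, -34, 0, 0]]
  ]
}}

```text
t: 5.18
tcp_pos: [0.5643, 0.1027, 0.1793]
tool_rot: [0.111, 0.994, 0.012, 0.012]
force: [0.2, 0.7, -1.0]
opening: 0.266
```

```bash
python3 -c "
from h import *
to([.5758,-.1033,.14])"
```

```text
to [ -55.8 -199.4   35.3] tcp [0.5643 0.1027 0.1793] yaw_y 77.3 zaxis [ 0.0262  0.0211 -0.9994] t 5.18 f [ 0.2  0.7 -1. ] op 0.266
```

Emit:
{"api": "play_rows", "payload": {
  "increments": [
    [[-1, -8, -30, 1, 0.01], [-1, -8, -30, 1, 0.01], [-1, -8, -28, 1, 0.01], [-1, -8, -25, 1, 0], [-1, -6, -20, 1, 0]]
  ]
}}

```text
t: 5.6
tcp_pos: [0.5692, -0.0446, 0.1732]
tool_rot: [0.127, 0.992, 0.012, 0.013]
force: [0.2, -0.3, -0.4]
opening: 0.264
```

Emit:
{"api": "play_rows", "payload": {
  "increments": [
    [[-1, -4, -15, 1, 0], [-1, -4, -15, 1, 0], [-1, -3, -10, 1, 0], [-1, -1, -5, 0, 0], [-1, 0, 0, 0, 0]]
  ]
}}

```text
t: 6.02
tcp_pos: [0.5687, -0.0982, 0.1695]
tool_rot: [0.13, 0.991, 0.012, 0.013]
force: [-0.1, 0.0, -0.6]
opening: 0.266
```

```bash
python3 - <<'E'
from h import *
to([.5758,-.1033,.12])
im,d,K,E=grab("wrist"); save("w4",im); P=cloud(d,K,E); np.savez("w4",im=im,d=d,K=K,E=E)
z=P[...,2]; ok=d>0
near=lambda c,r: np.hypot(P[...,0]-c[0],P[...,1]-c[1])<r
m=ok&near((.5758,-.1033),.06)&(z>.064)&(z<.08); q=P[m]; print(len(q),np.median(q[:,2]))
if len(q)>20: print(ring(q[:,:2]),cv2.minEnclosingCircle(q[:,:2].astype(np.float32)))
E
```

```text
to [-7.  -4.4 49.6] tcp [ 0.5687 -0.0982  0.1695] yaw_y 75.07 zaxis [ 0.0296  0.02   -0.9994] t 6.02 f [-0.1  0.  -0.6] op 0.266
1222 0.07169524172622793
(array([ 0.572 , -0.1022]), 0.0437) ((0.5492554903030396, -0.09984122216701508), 0.03972991183400154)
```

View pics/w4.png

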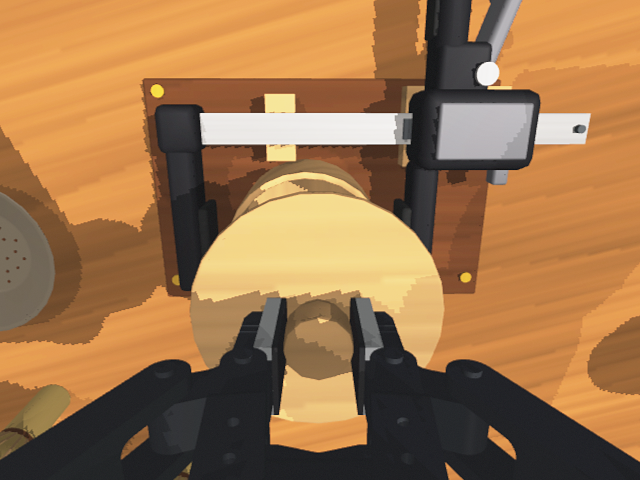

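The view shows the lid held level-ish (~2° tilt) over the box. The box rim arc shows at (180,310), the clamp head at (130,475) and the pads at (220,208) and (215,402). Next I'll fit the rim and the lid in this frame.

```bash
python3 - <<'E'
from h import *
from scipy.optimize import least_squares
f=np.load("w4.npz"); im,d,K,E=[f[k] for k in("im","d","K","E")]; P=cloud(d,K,E); z=P[...,2]; ok=d>0
s=bot.get_state(); ax=R.from_quat(s["tool_rot"]).as_matrix(); t=s["tcp_pos"]
L=(P-t)@ax   # tool frame
m=ok&(np.abs(L[...,2]-.0036)<.004)&(np.hypot(L[...,0],L[...,1])<.06)
q=L[m]; print("lid disc tool frame",len(q),np.median(q[:,2]))
h=cv2.convexHull(q[:,:2].astype(np.float32))[:,0]; 
r=least_squares(lambda p:np.hypot(*(h-p).T)-.048,[0,0],loss="soft_l1",f_scale=.0005); print("lid c",r.x,"res",np.abs(r.fun).max())
m=ok&(np.hypot(P[...,0]-.5735,P[...,1]+.102)<.053)&(z>.0695)&(z<.075); q=P[m]
r=least_squares(lambda p:np.clip(np.abs(np.hypot(*(q[:,:2]-p).T)-.045)-.002,0,1),[.573,-.102],loss="soft_l1",f_scale=.0005); print("rim c",r.x,len(q),r.cost, np.hypot(*(q[:,:2]-r.x).T).min(),np.hypot(*(q[:,:2]-r.x).T).max())
m=ok&(z>.070)&(z<.082)&(np.hypot(P[...,0]-.53,P[...,1]-.01)<.07); q=P[m]; print("head",len(q),cv2.minAreaRect(q[:,:2].astype(np.float32)),np.median(q[:,2]))
hsv=cv2.cvtColor(im,cv2.COLOR_RGB2HSV)
m=ok&(z>.040)&(z<.058)&(hsv[...,1]<60)&(hsv[...,2]>150)&(P[...,1]<0)&(P[...,1]>-.13)&(P[...,0]<.55); q=P[m]; v=cv2.fitLine(q[:,:2].astype(np.float32),cv2.DIST_HUBER,0,.01,.01).ravel(); print("bar",len(q),v,np.degrees(np.arctan2(v[1],v[0])))
print("pads",[P[a,b].round(4) for a,b in [(210,180),(220,211),(205,398),(200,425)]])
E
```

```text
lid disc tool frame 30721 0.0031997334711412117
lid c [0.00017299 0.0004635 ] res 0.000591731154814791
rim c [ 0.57386683 -0.10258399] 1069 1.6576865801770535e-07 0.042757749965776665 0.047192019697596184
head 6618 ((0.5322859287261963, 0.007312744855880737), (0.06111723184585571, 0.03983645513653755), 74.04741668701172) 0.07425024009047725
bar 5466 [ 0.26312575  0.96476156  0.5089278  -0.07902579] 74.744385
pads [array([ 0.5337, -0.1707,  0.0545]), array([ 0.5463, -0.1573,  0.0457]), array([ 0.5684, -0.0405,  0.0449]), array([ 0.5672, -0.0252,  0.0537])]
```

Emit:
{"api": "play_rows", "payload": {
  "increments": [
    [[-1, -1, -1, 12, 0], [-1, -1, -1, 14, 0], [-1, -1, -1, 14, 0], [-1, -1, -1, 12, 0], [-1, 0, -1, 10, 0]]
  ]
}}

```text
t: 6.48
tcp_pos: [0.5756, -0.0986, 0.1056]
tool_rot: [0.128, 0.992, 0.012, 0.016]
force: [-0.2, -0.7, -0.5]
opening: 0.268
```

Emit:
{"api": "play_rows", "payload": {
  "increments": [
    [[-1, 0, 0, 6, 0], [-1, 0, 0, 0, 0]]
  ]
}}

```text
t: 6.65
tcp_pos: [0.5742, -0.0972, 0.0958]
tool_rot: [0.127, 0.992, 0.012, 0.014]
force: [0.1, 1.2, -0.1]
opening: 0.264
```

```bash
python3 -c "
from h import *
to([.5736,-.1028,.081])"
```

```text
to [-0.5 -6.  14.6] tcp [ 0.5742 -0.0972  0.0958] yaw_y 75.41 zaxis [ 0.0303  0.0211 -0.9993] t 6.65 f [ 0.1  1.2 -0.1] op 0.264
```

Emit:
{"api": "play_rows", "payload": {
  "increments": [
    [[-1, -0.5, -3, 2, 0], [-1, 0, -3, 2, 0], [-1, 0, 0, 0, 0]]
  ]
}}

```text
t: 6.9
tcp_pos: [0.5733, -0.1028, 0.091]
tool_rot: [0.127, 0.992, 0.012, 0.013]
force: [0.2, -0.1, -0.4]
opening: 0.268
```

```bash
python3 - <<'E'
from h import *
from scipy.optimize import least_squares
to([.5736,-.1028,.081])
im,d,K,E=grab("wrist"); save("w5",im); P=cloud(d,K,E); z=P[...,2]; ok=d>0
m=ok&(np.hypot(P[...,0]-.5735,P[...,1]+.102)<.053)&(z>.0695)&(z<.0745); q=P[m]; print(len(q))
if len(q)>30:
  r=least_squares(lambda p:np.clip(np.abs(np.hypot(*(q[:,:2]-p).T)-.045)-.002,0,1),[.573,-.102],loss="soft_l1",f_scale=.0005); print("rim c",r.x,len(q),r.cost)
E
```

```text
to [-0.1 -0.2 10.1] tcp [ 0.5733 -0.1028  0.091 ] yaw_y 75.48 zaxis [ 0.0298  0.0213 -0.9993] t 6.9 f [ 0.2 -0.1 -0.4] op 0.268
367
rim c [ 0.573 -0.102] 367 0.0
```

Emit:
{"api": "play_rows", "payload": {
  "increments": [
    [[-1, 0, 0, 3, 0], [-1, 0, 0, 3, 0], [-1, 0, -0.5, 2, 0], [-1, 0, 0, 1, 0]]
  ]
}}

```text
t: 7.28
tcp_pos: [0.5749, -0.1037, 0.0834]
tool_rot: [0.127, 0.992, 0.012, 0.015]
force: [-0.1, 0.7, -1.3]
opening: 0.269
```

```bash
python3 -c "
from h import *
to([.5736,-.1028,.081])"
```

```text
to [1.5 0.5 2.4] tcp [ 0.5749 -0.1037  0.0834] yaw_y 75.43 zaxis [ 0.0338  0.0205 -0.9992] t 7.28 f [-0.1  0.7 -1.3] op 0.269
```

Emit:
{"api": "play_rows", "payload": {
  "increments": [
    [[-1, 0.5, 0, 1, 0], [-1, 0.5, 0, 1, 0], [-1, 0, 0, 0.5, 0]]
  ]
}}

```text
t: 7.53
tcp_pos: [0.5742, -0.1035, 0.0808]
tool_rot: [0.127, 0.992, 0.012, 0.016]
force: [-0.8, 0.3, 2.7]
opening: 0.266
```

```bash
python3 -c "
from h import *
to([.5736,-.1028,.081])"
```

```text
to [ 0.7  0.5 -0.2] tcp [ 0.5742 -0.1035  0.0808] yaw_y 75.43 zaxis [ 0.0344  0.0204 -0.9992] t 7.53 f [-0.8  0.3  2.7] op 0.266
```

Emit:
{"api": "play_rows", "payload": {
  "increments": [
    [[-0.2, 0, 0, 0, 0], [0.2, 0, 0, 0, 0], [0.2, 0, 0, 0, 0], [0.2, 0, 0, -5, 0], [0.2, 0, 0, -20, 0]]
  ]
}}

```text
t: 7.95
tcp_pos: [0.5711, -0.1034, 0.1035]
tool_rot: [0.127, 0.992, 0.013, 0.013]
force: [-1.0, -0.2, -0.9]
opening: 0.599
```

Emit:
{"api": "play_rows", "payload": {
  "increments": [
    [[0.2, 0, 0, -30, 0], [0.2, 10, 0, -30, 0], [0.2, 10, 0, -20, 0], [0.2, 10, 0, 0, 0], [0.2, 0, 0, 0, 0]]
  ]
}}

```text
t: 8.37
tcp_pos: [0.5401, -0.0977, 0.1901]
tool_rot: [0.127, 0.992, 0.012, 0.015]
force: [-0.1, -0.3, -1.1]
opening: 0.597
```

```bash
cat > lid.py <<'E'
from h import *
from scipy.optimize import least_squares
import sys
to([.5736,-.1028,.081])
im,d,K,E=grab("wrist"); save(sys.argv[1],im); P=cloud(d,K,E); np.savez("wl",im=im,d=d,K=K,E=E); z=P[...,2]; ok=d>0
c0=np.array(eval(sys.argv[2]))
rr=np.hypot(P[...,0]-c0[0],P[...,1]-c0[1])
m=ok&(rr<.055)&(z>.071)&(z<.0835); q=P[m]
A=np.c_[q[:,:2]-c0,np.ones(len(q))]; n=np.linalg.lstsq(A,q[:,2],rcond=None)[0]; print("disc plane slope",n[:2].round(4),"z",n[2],len(q))
m&=np.abs(z-n[2])<.003; h=cv2.convexHull(P[m][:,:2].astype(np.float32))[:,0]
r=least_squares(lambda p:np.hypot(*(h-p).T)-.048,c0,loss="soft_l1",f_scale=.0005); print("lid c",r.x,np.abs(r.fun).max())
k=ok&(rr<.02)&(z>.09); print("knob",P[k].mean(0),k.sum())
E
python3 lid.py w6 "(.574,-.103)"
```

```text
to [-30.7   0.4 110. ] tcp [ 0.5401 -0.0977  0.1901] yaw_y 75.43 zaxis [ 0.033   0.0207 -0.9992] t 8.37 f [-0.1 -0.3 -1.1] op 0.597
disc plane slope [ 0.0031 -0.0009] z 0.07727870973457675 14665
lid c [ 0.57546621 -0.10344589] 0.0007828858534252997
knob [ 0.57360166 -0.10300129  0.09839947] 1288
```

View pics/w6.png

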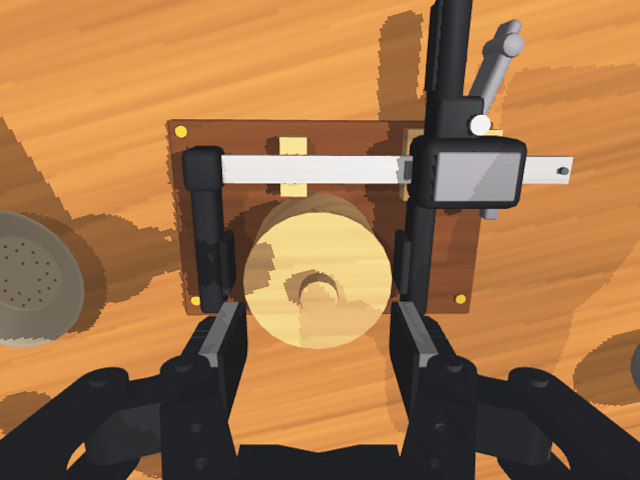

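The lid is seated: disc top at 77.3 mm, slope 0.2°. The picture shows the lid centred on the box at (275,318), and the trigger's thick end at (42,513) right of the handle. I'll move over the handle now.

Emit:
{"api": "play_rows", "payload": {
  "increments": [
    [[1, 20, 17, 0, 0.01], [1, 22, 20, 0, 0], [1, 22, 20, 0, 0], [1, 20, 18, 0, 0], [1, 14, 12, 0, 0]]
  ]
}}

```text
t: 8.83
tcp_pos: [0.4698, 0.0117, 0.1859]
tool_rot: [0.135, 0.991, 0.012, 0.016]
force: [0.2, 1.1, -0.2]
opening: 1.0
```

Emit:
{"api": "play_rows", "payload": {
  "increments": [
    [[1, 0, 0, 15, 0], [1, 0, 0, 15, 0], [1, 0, 0, 8, 0], [1, 0, 0, 0, 0]]
  ]
}}

```text
t: 9.17
tcp_pos: [0.4679, 0.0162, 0.1435]
tool_rot: [0.133, 0.991, 0.012, 0.013]
force: [-0.2, -0.5, 0.2]
opening: 1.003
```

```bash
cat > hd.py <<'E'
from h import *
import sys
O=np.array([.5292,-.0043]); y=np.array([np.cos(np.radians(74.9)),np.sin(np.radians(74.9))]); x=np.array([y[1],-y[0]]); 
def C(P): q=P[...,:2]-O; return np.stack([q@x,q@y,P[...,2]],-1)*1000
def W(a,b,z): return [*(O+(a*x+b*y)/1000),z]
if __name__=="__main__":
    to(W(-78,6,.023)); print("tcp clamp",C(bot.get_state()["tcp_pos"]).round(1))
    im,d,K,E=grab("wrist"); save(sys.argv[1],im); P=cloud(d,K,E); c=C(P); c[d<=0]=1e6
    sel=lambda a:(c[...,0]>a[0])&(c[...,0]<a[1])&(c[...,1]>a[2])&(c[...,1]<a[3])&(c[...,2]>a[4])&(c[...,2]<a[5])
    for n,a in dict(handle=(-115,-62,-20,13,50,66),trig=(-90,-62,14,50,52,66),head=(-40,40,-40,60,70,80),lidtop=(40,110,-130,-30,73,81),bartail=(-12,12,46,120,30,55),jaw=(35,110,-220,-130,45,62)).items():
        q=c[sel(a)]
        if len(q)>5: print(n,len(q),"x",q[:,0].min().round(1),q[:,0].max().round(1),"y",q[:,1].min().round(1),q[:,1].max().round(1),"mean",q.mean(0).round(1))
E
python3 hd.py w7
```

```text
to [ 16.2  -1.  120.1] tcp [0.4679 0.0162 0.1435] yaw_y 74.75 zaxis [ 0.0286  0.0198 -0.9994] t 9.17 f [-0.2 -0.5  0.2] op 1.003
tcp clamp [-64.5   3.8 143.5]
handle 2848 x -107.7 -62.0 y -13.9 6.1 mean [-84.8  -3.6  56.4]
trig 878 x -89.6 -62.0 y 21.8 37.5 mean [-75.4  29.7  56.9]
head 5679 x -20.6 19.6 y -18.8 43.0 mean [-2.6 12.  73.9]
lidtop 1788 x 40.0 69.8 y -77.9 -38.5 mean [ 51.2 -57.5  77.5]
bartail 1831 x -9.7 9.7 y 47.3 87.4 mean [-1.6 67.8 45.1]
jaw 37 x 35.1 37.9 y -165.6 -152.4 mean [  35.9 -160.1   55.2]
```

View pics/w7.png

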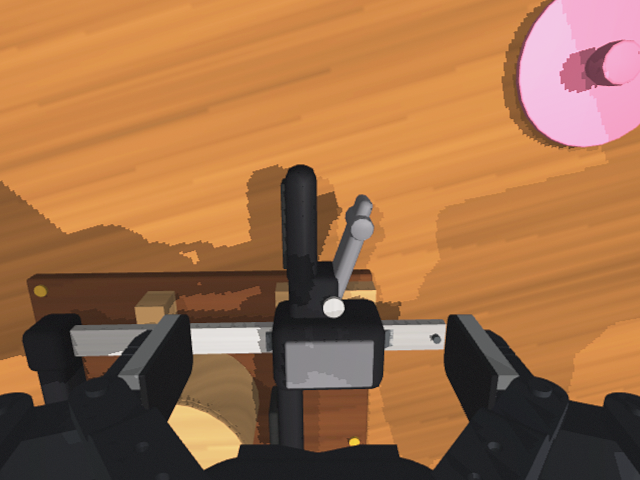

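Frame check agrees: handle x −108, y −14..6, thick end (−76, 30) at rest. The view shows the handle at (165–260, 300) and the thick end at (228,361), with the pads straddling both. I'll descend.

Emit:
{"api": "play_rows", "payload": {
  "increments": [
    [[1, 4, 0, 16, 0], [1, 4, -1, 18, 0], [1, 4, -1, 18, 0], [1, 3, -1, 16, 0], [1, 0, 0, 8, 0]]
  ]
}}

```text
t: 9.63
tcp_pos: [0.4605, 0.0173, 0.0677]
tool_rot: [0.134, 0.991, 0.012, 0.017]
force: [-0.9, 0.2, -0.5]
opening: 0.998
```

```bash
python3 -c "
from hd import *
to(W(-78,6,.02))"
```

```text
to [ 7.5  1.7 47.6] tcp [0.4605 0.0173 0.0677] yaw_y 74.6 zaxis [ 0.0369  0.0195 -0.9991] t 9.63 f [-0.9  0.2 -0.5] op 0.998
```

Emit:
{"api": "play_rows", "payload": {
  "increments": [
    [[1, 3, 1, 12, 0], [1, 3, 0, 14, 0], [1, 3, 0, 12, 0], [1, 1, 0, 6, 0], [1, 0, 0, 0, 0]]
  ]
}}

```text
t: 10.05
tcp_pos: [0.4563, 0.0206, 0.0216]
tool_rot: [0.135, 0.991, 0.012, 0.018]
force: [-0.1, 0.4, 0.6]
opening: 0.996
```

```bash
cat > st.py <<'E'
from hd import *
to(W(-78,6,.02)); s=bot.get_state(); f=s["force"]; print("tcp clamp",C(s["tcp_pos"]).round(1),"f clamp x,y",(f[:2]@x).round(1),(f[:2]@y).round(1),f[2].round(1),"gap mm",round(s["opening"]*85,1))
E
python3 st.py
```

```text
to [1.2 0.9 1.6] tcp [0.4563 0.0206 0.0216] yaw_y 74.46 zaxis [ 0.0389  0.0194 -0.9991] t 10.05 f [-0.1  0.4  0.6] op 0.996
tcp clamp [-76.9   5.1  21.6] f clamp x,y -0.2 0.3 0.6 gap mm 84.6
```

Emit:
{"api": "play_rows", "payload": {
  "increments": [
    [[0, 1, 0, 1, 0], [-1, 0, 0, 0, 0], [-1, 0, 0, 0, 0], [-1, 0, 0, 0, 0], [-1, 0, 0, 0, 0]]
  ],
  "squeeze": 20
}}

```text
t: 10.47
tcp_pos: [0.4569, 0.0209, 0.0232]
tool_rot: [0.135, 0.991, 0.012, 0.019]
force: [-1.7, -25.7, -10.0]
opening: 0.398
```

```bash
python3 st.py
```

```text
to [1.8 0.4 3.1] tcp [0.4569 0.0209 0.0232] yaw_y 74.54 zaxis [ 0.0406  0.0193 -0.999 ] t 10.47 f [ -1.7 -25.7 -10. ] op 0.398
tcp clamp [-76.3   5.5  23.2] f clamp x,y 5.1 -25.3 -10.0 gap mm 33.8
```

Emit:
{"api": "play_rows", "payload": {
  "increments": [
    [[-1, 0, 0, 0, 0], [-1, 0, 0, 0, 0]]
  ]
}}

```text
t: 10.63
tcp_pos: [0.4567, 0.0203, 0.0234]
tool_rot: [0.134, 0.991, 0.012, 0.019]
force: [2.4, 6.5, -15.0]
opening: 0.389
```

```bash
python3 st.py; python3 hd.py w8
```

```text
to [1.7 1.  3.4] tcp [0.4567 0.0203 0.0234] yaw_y 74.61 zaxis [ 0.0404  0.0187 -0.999 ] t 10.63 f [  2.4   6.5 -15. ] op 0.389
tcp clamp [-76.4   4.9  23.4] f clamp x,y 0.6 6.9 -15.0 gap mm 33.1
to [1.6 1.1 0.4] tcp [0.4567 0.0203 0.0234] yaw_y 74.61 zaxis [ 0.0404  0.0187 -0.999 ] t 10.63 f [  2.4   6.5 -15. ] op 0.389
tcp clamp [-76.4   4.9  23.4]
handle 11508 x -108.2 -62.0 y -20.0 13.0 mean [-85.6  -3.   56.4]
trig 3032 x -90.0 -62.0 y 14.0 39.1 mean [-80.   20.3  58.1]
```

Emit:
{"api": "play_rows", "payload": {
  "increments": [
    [[0.7, 0, 0, 0, 0], [0.7, 0, 0, 0, 0], [0.7, 0, 0, 0, 0], [0.7, 0, 0, 0, 0], [0.7, 0, 0, 0, 0]]
  ]
}}

```text
t: 11.1
tcp_pos: [0.459, 0.0206, 0.0254]
tool_rot: [0.134, 0.991, 0.012, 0.021]
force: [-0.2, -0.7, 0.5]
opening: 0.847
```

```bash
cat > jw.py <<'E'
from hd import *
def rep(im,d,K,E):
    P=cloud(d,K,E); P[...,:2]+=[-.002,.0015]; c=C(P); hsv=cv2.cvtColor(im,cv2.COLOR_RGB2HSV)
    sel=lambda a:(d>0)&(c[...,0]>a[0])&(c[...,0]<a[1])&(c[...,1]>a[2])&(c[...,1]<a[3])&(c[...,2]>a[4])&(c[...,2]<a[5])
    m=sel((48,85,-210,-132,40,66))&(hsv[...,2]<70); q=c[m]; print("jaw arm",len(q),"y pct",np.percentile(q[:,1],[2,50,98]).round(1) if len(q) else 0,end=" ")
    m=sel((-12,12,50,130,35,55)); q=c[m]; print("tail",len(q),q[:,1].max().round(1) if len(q) else 0,end=" ")
    m=sel((20,125,-145,-25,73,82)); q=c[m].astype(np.float32)
    if len(q)>50: print("lid",cv2.minEnclosingCircle(q[:,:2]),np.median(q[:,2]).round(1),len(q))
if __name__=="__main__":
    if len(sys.argv)>1: f=np.load("top0.npz"); rep(*[f[k] for k in("im","d","K","E")])
    g=grab("top"); save("topn",g[0]); rep(*g)
E
python3 st.py; sed -i 's/^import sys/import sys/' jw.py; python3 jw.py a
```

```text
to [4.  0.1 5.2] tcp [0.459  0.0206 0.0254] yaw_y 74.58 zaxis [ 0.0451  0.019  -0.9988] t 11.1 f [-0.2 -0.7  0.5] op 0.847
tcp clamp [-74.2   5.8  25.4] f clamp x,y -0.1 -0.7 0.5 gap mm 72.0
jaw arm 237 y pct [-164.9 -152.7 -142.4] tail 178 88.2 Traceback (most recent call last):
  File "jw.py", line 10, in <module>
    if len(sys.argv)>1: f=np.load("top0.npz"); rep(*[f[k] for k in("im","d","K","E")])
                                               ~~~^^^^^^^^^^^^^^^^^^^^^^^^^^^^^^^^^^^^
  File "jw.py", line 8, in rep
    if len(q)>50: print("lid",cv2.minEnclosingCircle(q[:,:2]),np.median(q[:,2]).round(1),len(q))
                              ~~~~~~~~~~~~~~~~~~~~~~^^^^^^^^^
cv2.error: OpenCV(4.12.0) /io/opencv/modules/imgproc/src/shapedescr.cpp:201: error: (-215:Assertion failed) count >= 0 && (depth == CV_32F || depth == CV_32S) in function 'minEnclosingCircle'
```

Emit:
{"api": "play_rows", "payload": {
  "increments": [
    [[0.5, 3, 0, 5, 0], [-1, 0, 0, 1, 0], [-1, 0, 0, 0, 0], [-1, 0, 0, 0, 0], [-1, 0, 0, 0, 0]]
  ]
}}

```text
t: 11.52
tcp_pos: [0.4564, 0.021, 0.0201]
tool_rot: [0.133, 0.991, 0.012, 0.022]
force: [-1.6, -17.9, 8.3]
opening: 0.401
```

```bash
sed -i 's/minEnclosingCircle(q\[:,:2\])/minEnclosingCircle(np.ascontiguousarray(q[:,:2]))/; s/if len(q) else 0,end=" ")/if len(q) else 0)/' jw.py; python3 st.py;python3 jw.py a
```

```text
to [1.2 0.5 0.1] tcp [0.4564 0.021  0.0201] yaw_y 74.8 zaxis [ 0.0469  0.0176 -0.9987] t 11.52 f [ -1.6 -17.9   8.3] op 0.401
tcp clamp [-76.8   5.5  20.1] f clamp x,y 3.1 -17.7 8.3 gap mm 34.1
jaw arm 237 y pct [-164.9 -152.7 -142.4]
tail 178 88.2
lid ((67.67448425292969, -82.60441589355469), 46.72051239013672) 74.4 146
jaw arm 172 y pct [-150.6 -142.  -133. ]
tail 245 102.4
lid ((68.3375473022461, -81.6731185913086), 48.1724853515625) 78.0 1756
```

Emit:
{"api": "play_rows", "payload": {
  "increments": [
    [[-1, 0, 0, 0, 0]]
  ]
}}

```text
t: 11.65
tcp_pos: [0.4562, 0.0204, 0.0202]
tool_rot: [0.132, 0.991, 0.012, 0.022]
force: [0.2, 12.6, -1.8]
opening: 0.398
```

Emit:
{"api": "play_rows", "payload": {
  "increments": [
    [[0.7, 0, 0, 0, 0], [0.7, 0, 0, 0, 0], [0.7, 0, 0, 0, 0], [0.7, 0, 0, 0, 0], [0.7, 0, 0, 0, 0]]
  ]
}}

```text
t: 12.07
tcp_pos: [0.4556, 0.0206, 0.0194]
tool_rot: [0.133, 0.991, 0.012, 0.022]
force: [-0.0, 0.5, 0.5]
opening: 0.851
```

```bash
python3 st.py;python3 jw.py
```

```text
to [ 0.4  1.1 -0.6] tcp [0.4556 0.0206 0.0194] yaw_y 74.8 zaxis [ 0.0458  0.0173 -0.9988] t 12.07 f [-0.   0.5  0.5] op 0.851
tcp clamp [-77.6   4.9  19.4] f clamp x,y -0.1 0.5 0.5 gap mm 72.4
jaw arm 173 y pct [-150.5 -141.5 -132.5]
tail 244 102.7
lid ((68.55831909179688, -81.11444091796875), 47.939937591552734) 78.0 1750
```

Emit:
{"api": "play_rows", "payload": {
  "increments": [
    [[0.5, 0, 0, 0, 0], [-1, 0, 0, 0, 0], [-1, 0, 0, 0, 0], [-1, 0, 0, 0, 0], [-1, 0, 0, 0, 0]]
  ]
}}

```text
t: 12.53
tcp_pos: [0.4552, 0.0209, 0.0204]
tool_rot: [0.131, 0.991, 0.011, 0.021]
force: [0.6, -4.9, -3.8]
opening: 0.394
```

```bash
python3 st.py;python3 jw.py
```

```text
to [0.  0.9 0.4] tcp [0.4552 0.0209 0.0204] yaw_y 75.01 zaxis [ 0.0454  0.0168 -0.9988] t 12.53 f [ 0.6 -4.9 -3.8] op 0.394
tcp clamp [-78.    5.1  20.4] f clamp x,y 1.9 -4.6 -3.8 gap mm 33.5
jaw arm 102 y pct [-142.7 -137.2 -132.3]
tail 282 110.6
lid ((68.50167846679688, -72.98974609375), 47.825340270996094) 78.0 1758
```

Emit:
{"api": "play_rows", "payload": {
  "increments": [
    [[-1, 0, 0, 0, 0], [-1, 0, 0, 0, 0]]
  ]
}}

```text
t: 12.75
tcp_pos: [0.4552, 0.0208, 0.0203]
tool_rot: [0.13, 0.991, 0.011, 0.022]
force: [0.5, 2.8, -1.8]
opening: 0.392
```

```bash
python3 st.py;python3 jw.py
```

```text
to [0.  1.  0.3] tcp [0.4552 0.0208 0.0203] yaw_y 75.06 zaxis [ 0.0455  0.0166 -0.9988] t 12.75 f [ 0.5  2.8 -1.8] op 0.392
tcp clamp [-78.    5.   20.3] f clamp x,y -0.2 2.8 -1.8 gap mm 33.4
jaw arm 100 y pct [-142.7 -137.5 -132.4]
tail 282 110.7
lid ((68.73785400390625, -72.9770278930664), 48.04435348510742) 78.0 1762
```

Emit:
{"api": "play_rows", "payload": {
  "increments": [
    [[0.7, 0, 0, 0, 0], [0.7, 0, 0, 0, 0], [0.7, 0, 0, 0, 0], [0.7, 0, 3, 0, 0], [0.7, 0, 0, 0, 0]]
  ],
  "squeeze": 20
}}

```text
t: 13.22
tcp_pos: [0.4562, 0.0241, 0.0203]
tool_rot: [0.131, 0.991, 0.011, 0.022]
force: [-0.2, 0.3, -1.2]
opening: 0.847
```

```bash
python3 st.py;python3 jw.py
```

```text
to [ 0.1 -2.4  0.3] tcp [0.4562 0.0241 0.0203] yaw_y 74.98 zaxis [ 0.0456  0.0169 -0.9988] t 13.22 f [-0.2  0.3 -1.2] op 0.847
tcp clamp [-77.9   8.4  20.3] f clamp x,y -0.3 0.2 -1.2 gap mm 72.0
jaw arm 103 y pct [-142.8 -137.2 -132.4]
tail 277 110.4
lid ((68.49402618408203, -72.83055877685547), 47.96603775024414) 78.0 1763
```

Emit:
{"api": "play_rows", "payload": {
  "increments": [
    [[0.4, 0, 0, 0, 0], [0.3, 0, 0, 0, 0], [0.25, 0, 0, 0, 0], [0.2, 0, 0, 0, 0], [0.2, 0, 0, 0, 0]]
  ]
}}

```text
t: 13.68
tcp_pos: [0.4565, 0.0256, 0.0209]
tool_rot: [0.131, 0.991, 0.012, 0.022]
force: [0.4, 3.5, -0.4]
opening: 0.598
```

```bash
python3 st.py;python3 jw.py
```

```text
to [ 0.  -3.9  0.8] tcp [0.4565 0.0256 0.0209] yaw_y 74.98 zaxis [ 0.0464  0.0183 -0.9988] t 13.68 f [ 0.4  3.5 -0.4] op 0.598
tcp clamp [-78.    9.9  20.9] f clamp x,y -0.5 3.5 -0.4 gap mm 50.8
jaw arm 99 y pct [-142.4 -137.4 -132.2]
tail 281 110.8
lid ((68.51077270507812, -73.0036392211914), 47.871742248535156) 78.1 1755
```

Emit:
{"api": "play_rows", "payload": {
  "increments": [
    [[0.15, 0, -1, 0, 0], [0.1, 0, -1, 0, 0], [0.1, 0, 0, 0, 0]]
  ]
}}

```text
t: 13.98
tcp_pos: [0.4559, 0.0253, 0.0212]
tool_rot: [0.131, 0.991, 0.013, 0.022]
force: [0.4, 4.9, 0.3]
opening: 0.551
```

```bash
python3 st.py;python3 jw.py
```

```text
to [-0.4 -3.5  1.1] tcp [0.4559 0.0253 0.0212] yaw_y 75.02 zaxis [ 0.0465  0.0198 -0.9987] t 13.98 f [0.4 4.9 0.3] op 0.551
tcp clamp [-78.5   9.5  21.2] f clamp x,y -0.9 4.8 0.3 gap mm 46.8
jaw arm 88 y pct [-141.3 -136.5 -132.1]
tail 288 112.2
lid ((68.69999694824219, -71.57901000976562), 47.90148162841797) 78.0 1747
```

Emit:
{"api": "play_rows", "payload": {
  "increments": [
    [[0.05, 0, 0, 0, 0], [0, 0, 0, 0, 0], [0, 0, 0, 0, 0]]
  ]
}}

```text
t: 14.28
tcp_pos: [0.4557, 0.0253, 0.0217]
tool_rot: [0.129, 0.991, 0.013, 0.022]
force: [1.2, 1.8, -3.3]
opening: 0.499
```

```bash
python3 st.py;python3 jw.py
```

```text
to [-0.6 -3.5  1.6] tcp [0.4557 0.0253 0.0217] yaw_y 75.16 zaxis [ 0.0464  0.0192 -0.9987] t 14.28 f [ 1.2  1.8 -3.3] op 0.499
tcp clamp [-78.7   9.4  21.7] f clamp x,y 0.7 2.1 -3.3 gap mm 42.4
jaw arm 78 y pct [-140.6 -136.1 -132.3]
tail 291 112.8
lid ((68.77330017089844, -71.33043670654297), 47.942779541015625) 78.0 1750
```

Emit:
{"api": "play_rows", "payload": {
  "increments": [
    [[-0.05, 0, -0.5, 0, 0], [-0.1, 0, -0.5, 0, 0], [-0.1, 0, 0, 0, 0]]
  ]
}}

```text
t: 14.58
tcp_pos: [0.4551, 0.0234, 0.0221]
tool_rot: [0.128, 0.991, 0.012, 0.022]
force: [1.2, -0.0, -1.2]
opening: 0.453
```

```bash
python3 st.py;python3 jw.py
```

```text
to [-0.6 -1.6  2.1] tcp [0.4551 0.0234 0.0221] yaw_y 75.29 zaxis [ 0.046   0.0181 -0.9988] t 14.58 f [ 1.2 -0.  -1.2] op 0.453
tcp clamp [-78.7   7.5  22.1] f clamp x,y 1.2 0.3 -1.2 gap mm 38.5
jaw arm 63 y pct [-139.2 -135.3 -132.1]
tail 302 115.2
lid ((68.48531341552734, -71.29940795898438), 47.796424865722656) 78.2 1741
```

Emit:
{"api": "play_rows", "payload": {
  "increments": [
    [[-0.2, 0, 0, 0, 0], [-0.3, 0, 0, 0, 0], [-0.3, 0, 0, 0, 0]]
  ]
}}

```text
t: 14.88
tcp_pos: [0.4551, 0.0234, 0.0221]
tool_rot: [0.128, 0.991, 0.012, 0.022]
force: [-0.1, -0.1, 3.1]
opening: 0.453
```

```bash
python3 st.py;python3 jw.py
```

```text
to [-0.7 -1.5  2.1] tcp [0.4551 0.0234 0.0221] yaw_y 75.32 zaxis [ 0.0457  0.018  -0.9988] t 14.88 f [-0.1 -0.1  3.1] op 0.453
tcp clamp [-78.8   7.4  22.1] f clamp x,y -0.1 -0.1 3.1 gap mm 38.5
jaw arm 59 y pct [-138.7 -135.4 -132.3]
tail 300 115.2
lid ((68.47139739990234, -71.21903991699219), 48.053077697753906) 78.0 1746
```

Emit:
{"api": "play_rows", "payload": {
  "increments": [
    [[-0.5, 0, 0, 0, 0], [-0.8, 0, 0, 0, 0], [-1, 0, 0, 0, 0], [-1, 0, 0, 0, 0], [-1, 0, 0, 0, 0]]
  ],
  "squeeze": 20
}}

```text
t: 15.35
tcp_pos: [0.4551, 0.0234, 0.0221]
tool_rot: [0.128, 0.991, 0.012, 0.022]
force: [-1.6, 0.7, 2.9]
opening: 0.452
```

Emit:
{"api": "play_rows", "payload": {
  "increments": [
    [[-1, 0, 0, 0, 0], [-1, 0, 0, 0, 0], [-1, 0, 0, 0, 0], [-1, 0, 0, 0, 0], [-1, 0, 0, 0, 0]]
  ]
}}

```text
t: 15.77
tcp_pos: [0.4551, 0.0234, 0.0221]
tool_rot: [0.128, 0.991, 0.012, 0.022]
force: [-1.3, -1.6, 2.2]
opening: 0.455
```

```bash
python3 st.py;python3 jw.py; python3 - <<'E'
from h import *
a=grab("top")[0][180:340,250:450]; b=grab("scene")[0][150:290,240:430]
save("fin",np.hstack([cv2.resize(a,(400,320),interpolation=2),cv2.resize(b,(400,320),interpolation=2)]))
f=np.load("top0.npz")
g=grab("top"); P0=cloud(f["d"],f["K"],f["E"]); P=cloud(g[1],g[2],g[3])
for n,c,zl in [("canister",(.756,.174),(.09,.13)),("whisk",(.667,-.342),(.09,.13)),("whisk2",(.738,-.243),(.09,.13)),("dish",(.54,-.336),(.005,.03))]:
    print(n,[Q[(np.hypot(Q[...,0]-c[0],Q[...,1]-c[1])<.075)&(Q[...,2]>zl[0])&(Q[...,2]<zl[1])].mean(0).round(4) for Q in(P0,P)])
E
```

```text
to [-0.7 -1.5  2.1] tcp [0.4551 0.0234 0.0221] yaw_y 75.34 zaxis [ 0.0457  0.0179 -0.9988] t 15.77 f [-1.3 -1.6  2.2] op 0.455
tcp clamp [-78.7   7.4  22.1] f clamp x,y -0.8 -1.9 2.2 gap mm 38.7
jaw arm 65 y pct [-138.7 -135.2 -132.1]
tail 301 115.1
lid ((68.25325775146484, -71.53236389160156), 48.058074951171875) 78.1 1750
canister [array([0.762 , 0.1807, 0.1113]), array([0.7617, 0.1808, 0.1111])]
whisk [array([ 0.6649, -0.344 ,  0.1093]), array([ 0.6651, -0.3441,  0.1093])]
whisk2 [array([ 0.7351, -0.2464,  0.1093]), array([ 0.7352, -0.2465,  0.1093])]
dish [array([ 0.5353, -0.3388,  0.0143]), array([ 0.5353, -0.3389,  0.0142])]
```

View pics/fin.png

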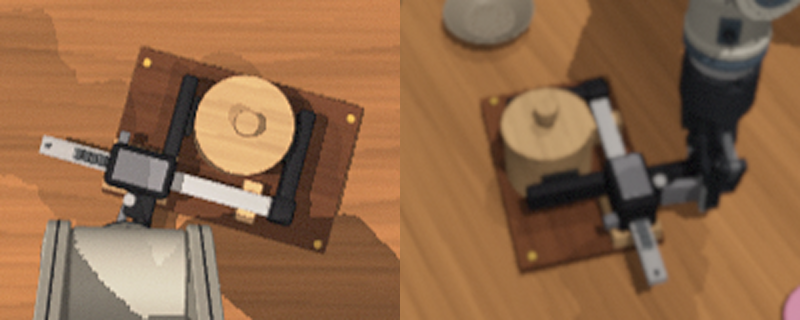

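The final view shows the lid flat on the box at (122,245), the box between both pads, and the gripper on the handle. The bystanders haven't moved.

```bash
python3 -c "
from cell import bot
print(bot.sign_off())"
```

```text
the job is handed in; nothing more can be done
None
```

The cedar lid is home on the box, the box is held between both pads, and I handed the job in with the gripper still squeezing the trigger at 20 N. That was at about 16 s of the 54 s allowed.

- **Lid:** it rests on the rim with its disc top at 77.3 mm (77 mm expected) and a slope of about 0.2°. After clamping, the top camera read the same 78 mm as before, so the lid did not lift.
- **Clamping:** I gave three full squeezes and one slow final one. Bar and jaw were drawn about 27 mm in all. The final squeeze stalled part-way, at an opening of 0.45 against about 0.39 at the trigger's stop. Over the last second the jaw stayed put and the side force on the wrist stayed below 2 N.
- **Jaw force:** I could not measure the pressure on the box directly. By your figures, 20 N on the trigger gives about 14 to 30 N at the jaw, below the 38 N that could crush the box.
- **Bystanders:** canister, whisks and dish stand within 0.3 mm of where they began.
- **Checks that disagreed:**
    - Wrist pictures taken while the arm was still moving were 4 to 6 mm off, so I measured again with the arm still.
    - The tool picked up a tilt of about 2 to 3° from the moves, which did no visible harm.
    - Full squeezes briefly gave up to about 25 N at the wrist.

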